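# Brace the ink jar in the vise and unscrew its tight lid

## Task

The mended rubber stamp in the vise has set: slide the vise's jaw all the way back by its knob, lift the stamp out and stand it upright on the counter, clear of the vise. Then stand the square ink jar between the jaws and slide the jaw up against it so that it cannot turn, and unscrew its tight lid anticlockwise until the thread lets go. Finish while holding the lid level in the gripper just above the jar's mouth, straight over it and touching nothing else, with the jar still standing clamped in the vise; leave the other things on the counter where they are.

Things in the scene. Friction and masses are not known exactly. Their poses are not given: they have to be found in the camera images.
- vise: Small grey bench vise, fixed, 212 x 92 mm. Origin on the counter under the middle of the fixed jaw's face (plane x = 0; that jaw and its web lie at x = 0 to 46 mm). +x points away from the robot, from the sliding jaw to the fixed jaw; y along the jaws; z up. Jaws 72 mm wide, tops 40 mm above the counter. The foot runs from x = -166 to +46 mm; 8 mm high ears.
- vise_bed (a point): Point on the vise's flat bed (14 mm above the counter, 60 mm wide) at the middle of the fixed jaw's face; axes as the vise's. A 58 mm jar against the fixed jaw has its foot's centre 29 mm to -x of this point.
- vise_jaw (a joint): Sliding jaw: the value is the gap between the two jaw faces in m, 0 (shut) to 0.085 (all the way back). Its face is at x = -gap in the vise's frame; it slides along the vise's x axis with about 13 N of friction and stays where it is left. Starts at about 0.027 to 0.029 with the stamp between the jaws.
- vise_knob (a point): Middle of the upright black fluted knob (26 mm diameter, 32 mm high, top 16 mm above this point) on the sliding jaw; 60 mm above the counter, at x = -gap - 0.060, y = 0 in the vise's frame. Below it (36 mm high at most, within 20 mm of y = 0) is the slide block, otherwise there is room for fingers all round.
- stamp: Rubber stamp upright between the jaws on the vise's bed: block 26 x 58 mm, 14 mm high, its 58 mm side along the jaws, with a round wooden grip, 72 mm high in all, widest (32 mm) in its upper part. Origin at the centre of its underside, z up, y along the 58 mm side. 60 g.
- ink_jar: Square amber jar, body 58 x 58 mm, 56 mm high, 84 mm with its lid, about 0.26 kg. Round threaded neck, mouth 78 mm above the foot; a rubber sealing ring reaches 84 mm when the lid is off. Origin at the centre of its foot, x and y square to its sides, z up. Starts on the counter left or right of the vise, lid on tight.
- jar_lid: Round black ribbed lid on the jar, 60 mm diameter, 22 mm high. Origin at the centre of its lower rim, 62 mm above the jar's foot when closed. Tight (about 0.4 N m): turned anticlockwise from above it rises 1.6 mm, lets go after about 1.1 rad and springs up 1 mm; lift it off there (a stop at 1.6 rad ends the turn). The jar turns with it unless clamped.
- cream_pot: Round white cream pot, lid on, 54 mm diameter, 43 mm high; a bystander on the other side of the vise from the jar. Origin at the centre of its underside.
- ink_pad: Ink pad tin with its lid on, 68 x 110 x 20 mm, right behind; a bystander. Origin at the centre of its underside.
- glue: Tube of glue lying down, 33 x 126 x 24 mm, left behind; a bystander. Origin at the centre of its underside, y along it.
- tape_roll: Roll of tape lying flat, 96 mm diameter, 25 mm high, near the front edge; a bystander. Origin at the centre of its underside.
Not all that is in view belongs to the job. What is shaped like the jar_lid but pink is not meant.

How it is judged:
By the outcome, as a careful person would: the job done as asked, in the order asked, and still so for the second after the job is handed in, while the arm keeps its last pose, push and grip.
It also fails if it takes over 72 s, if anything falls off the work surface, if the arm or the gripper's body presses on something with over 40 N, if the wrist force passes 120 N, or if a joint passes its speed limit or range.

## Robot

A 6-joint arm with a two-finger parallel gripper is mounted at the origin on a cart in front of the work surface, level with it; the furniture and walls round the work are solid. World frame = base frame: x ahead of the robot, y to its left, z up, the work surface at z = 0. Lengths are in m, angles in rad, forces in N, time in s.
With the tool pointing down it reaches from about 0.425 to 0.95 m from the base axis. Payload 3.5 kg.
Tool frame: the origin (TCP) lies between the finger pads; the fingertips stand 22 mm ahead of it and the grasp point (between the pads) lies 3 mm ahead of it (ctrl.nose_length is the z of the fingertips in the tool frame, in m); z points along the fingers, y is the line along which they close (so a half turn about z gives the same grasp; the last joint's range is limited). The gripper opens to 85 mm and grips with 20 to 120 N. Pads are 22 mm wide; open, the fingers measure 114 mm over their backs; the gripper's body (76 mm by 85 mm) begins 54 mm behind the grasp point. The pads swing forward as they close: fully open they stand 13 mm farther back than shut.
Start: joints at [1.132, 0.286, 1.577, -0, 1.279, -0.15], TCP at [0.192, 0.647, 0.253] pointing down, gripper open.
Joint ranges: [-2.77, 2.77], [-0.9, 2.22], [0.21, 2.48], [-1.53, 4.67], [0.24, 2.81], [-2.84, 2.84]. Speed limits (rad/s): [2.79, 2.79, 3.14, 3.14, 3.14, 3.14].

## Interface

Orientations are given as a unit quaternion [x, y, z, w].
In Python, from plant import ctrl gives the robot as it stands. The module is installed in compiled form; this text tells all that it offers.
- The arm moves only by the tool send_rows, never from a script. Its argument "rows" is text: rows parted by semicolons, each of 7 numbers parted by spaces: the turn, a rotation vector about the tool's x, y, z in degrees, then the shift along the tool's x, y, z in mm, then the opening, from -1 (shut) to 1 (fully open). A call has 1 to 8 rows; each row is the pose to reach, as a shift and turn from the pose commanded when the call began, along the tool's axes at that moment; what a row does not reach only later rows make up. A row lasts 1/8 s, in which the tool goes at most 62.5 mm and 10.7 degrees, less where a joint would pass 70% of its speed; a pose out of reach is approached as far as the arm can. A call with a gripper value outside its range is refused whole. The fingers move at their own pace and stop on an object; "grip_force" is the grip in N (left out, the last holds). Time passes only in rows, so rows that repeat a pose let the fingers close. It gives the time, the measured TCP pose, the force, the opening and the grip force at its end, in the units of the state.
- ctrl.get_state(): the state, without advancing time (a new reading comes with each control period).
- ctrl.read_camera(name): name is "scene" or "top" or "wrist"; returns a dict with "color" (420x560x3 uint8, red, green, blue), "fx", "fy", "cx", "cy" (pixels), "D" ([k1, k2, p1, p2, k3] as OpenCV has them; the pictures are not rectified), "extrinsics" (4x4, takes a point from world to camera coordinates). Camera axes: x right, y down, z forward; pixel columns grow to the right and rows downward; lengths in m; the calibration is good to about 2 mm. A picture is of the moment at which its call begins. There is no depth.
- ctrl.sign_off(): hands the job in; it is judged then, once.
Trained networks look in a picture, given as the dict that the camera call returned (one of the last four; its "shot" number tells which), for a name from the list of things; names that differ only in an ending like _2 or _b are one class to them, and where a whole thing is asked for, a point or a joint stands for the part that bears it (a point fixed in the world has none). Each returns a list of dicts, best first, with "p" (0 to 1); they miss things now and then, are a little off and sometimes report something else, mostly with a low value. They report only what shows in the picture. A call takes as long as a camera call. They do not tell look-alikes from the thing itself.
- ctrl.look_for(picture, target): "position" ([x, y, z] in m, in the coordinates of the camera as it stood for that picture, good to about 4 mm: the middle of the surface that is visible of it).
The state is a dict: "time": time; "qpos": joint angles; "dq": joint speeds; "joint_efforts": joint torques, N m; "eef_pos": TCP position; "tcp_rot": TCP orientation; "contact_force": force on the tool from outside, world axes, zero at the start; "wrist_torque": the same for the moment, N m; "opening": opening from 0.0 (shut) to 1.0 (fully open); "finger_force": force on a finger pad.
Only numpy, scipy, OpenCV 4.12 (cv2) and the standard library are available. Lean on these libraries where they do the work, as an engineer would, in place of code of your own. Each camera call takes 0.05 s, during which the arm holds its last target. There are 200 camera calls.

## Working session

There is one attempt and no reset: what is moved stays moved. The work goes in short steps, Python scripts to look and compute and a tool call to move; the robot and the scene stay as the last step left them, time stands still between calls to the robot, and variables do not carry over. Pictures are saved under pics/ and viewed, at most 10 in all, crops included, and the job is handed in when it is done.

Besides the shell and the picture viewer there is one more tool, called after "Request:" by a JSON object that holds its "name" and its "arguments", one argument or row to a line. send_rows: Moves the arm, as the interface text tells. Its arguments: {"type":"object","properties":{"rows":{"type":"string"},"grip_force":{"type":"number"}},"required":["rows"]}

```bash
mkdir -p pics
cat > h.py <<'E'
import numpy as np, cv2
from scipy.spatial.transform import Rotation as R
from plant import ctrl
def look(pic,name):
    E=np.array(pic["extrinsics"]); out=[]
    for d in ctrl.look_for(pic,name)[:3]:
        p=np.array(d["position"]); w=E[:3,:3].T@(p-E[:3,3])
        out.append((round(d["p"],2),w.round(4).tolist(),px(pic,w).round(0).tolist()))
    return out
def px(pic,w):
    E=np.array(pic["extrinsics"]);K=np.array([[pic["fx"],0,pic["cx"]],[0,pic["fy"],pic["cy"]],[0,0,1]])
    q,_=cv2.projectPoints(np.array(w,float).reshape(-1,1,3),cv2.Rodrigues(E[:3,:3])[0],E[:3,3],K,np.array(pic["D"]))
    return q.reshape(-1,2).squeeze()
def plane(pic,uv,z):
    E=np.array(pic["extrinsics"]);K=np.array([[pic["fx"],0,pic["cx"]],[0,pic["fy"],pic["cy"]],[0,0,1]])
    u=cv2.undistortPoints(np.array(uv,float).reshape(-1,1,2),K,np.array(pic["D"])).reshape(-1,2)
    d=np.c_[u,np.ones(len(u))]@E[:3,:3]; c=-E[:3,:3].T@E[:3,3]
    return c+d*((z-c[2])/d[:,2])[:,None]
def save(pic,n,crop=None,s=1):
    im=pic["color"][:,:,::-1]
    if crop: a,b,c,d=crop; im=im[b:d,a:c]
    cv2.imwrite("pics/"+n,cv2.resize(im,None,fx=s,fy=s,interpolation=cv2.INTER_CUBIC))
def st():
    s=ctrl.get_state(); r=R.from_quat(s["tcp_rot"])
    print(s["time"],"pos",np.round(s["eef_pos"],4),"axes x",r.as_matrix()[:,0].round(3),"y",r.as_matrix()[:,1].round(3),"z",r.as_matrix()[:,2].round(3),"q",np.round(s["qpos"],3),"F",np.round(s["contact_force"],1),"T",np.round(s["wrist_torque"],2),"open",round(s["opening"],3),"ff",np.round(s["finger_force"],1))
    return s,r
E
cat > a.py <<'E'
from h import *
st()
for c in ("top","scene"):
    p=ctrl.read_camera(c); save(p,c+"1.png",s=1.4 if c=="top" else 1.2)
    print(c, -np.array(p["extrinsics"])[:3,:3].T@np.array(p["extrinsics"])[:3,3])
    for n in ["vise","vise_knob","stamp","ink_jar","jar_lid","cream_pot","ink_pad","glue","tape_roll"]: print(n,look(p,n))
E
python3 a.py
```

```text
0.0 pos [0.192  0.6465 0.2519] axes x [-0.959  0.285  0.   ] y [ 0.285  0.959 -0.002] z [-0.001 -0.002 -1.   ] q [ 1.132  0.287  1.578 -0.     1.279 -0.15 ] F [-0.1 -0.3 -0.2] T [-0.01 -0.01  0.01] open 1.0 ff 0.0
top [ 0.37330329 -0.01279178  1.0732676 ]
vise [(0.57, [0.5407, -0.0197, 0.0178], [282.0, 215.0])]
vise_knob [(0.85, [0.5501, -0.0163, 0.0367], [281.0, 209.0]), (0.69, [0.4468, 0.1551, 0.0462], [196.0, 258.0])]
stamp [(0.91, [0.5951, -0.0356, 0.0284], [290.0, 188.0])]
ink_jar [(0.54, [0.4471, 0.1577, 0.0459], [194.0, 258.0])]
jar_lid [(0.84, [0.4611, 0.1804, 0.0876], [180.0, 249.0])]
cream_pot [(0.79, [0.5396, -0.2033, 0.0437], [371.0, 213.0])]
ink_pad [(0.62, [0.7514, -0.1344, 0.0194], [335.0, 120.0])]
glue [(0.98, [0.7488, 0.1461, 0.0178], [207.0, 120.0])]
tape_roll [(0.89, [0.3817, -0.0723, 0.026], [308.0, 291.0])]
scene [ 1.10818145 -0.19384696  0.69562425]
vise [(0.7, [0.5768, -0.026, 0.0293], [270.0, 225.0])]
vise_knob [(0.75, [0.5337, -0.0179, 0.0412], [267.0, 208.0])]
stamp [(0.62, [0.5978, -0.039, 0.0683], [267.0, 222.0]), (0.29, [0.58, -0.03, 0.0286], [269.0, 227.0])]
ink_jar [(0.83, [0.4844, 0.1599, 0.0341], [327.0, 177.0])]
jar_lid [(0.79, [0.472, 0.1735, 0.0844], [331.0, 157.0]), (0.56, [0.3651, 0.2557, 0.024], [339.0, 143.0])]
cream_pot [(0.82, [0.5528, -0.2085, 0.043], [187.0, 238.0])]
ink_pad [(0.69, [0.7686, -0.145, 0.0153], [247.0, 320.0])]
glue [(0.7, [0.754, 0.1477, 0.0133], [376.0, 266.0]), (0.29, [0.5342, -0.0162, 0.038], [268.0, 209.0])]
tape_roll [(0.76, [0.3932, -0.0701, 0.0176], [230.0, 182.0]), (0.24, [0.5532, -0.2092, 0.0414], [187.0, 238.0])]
```

View pics/top1.png

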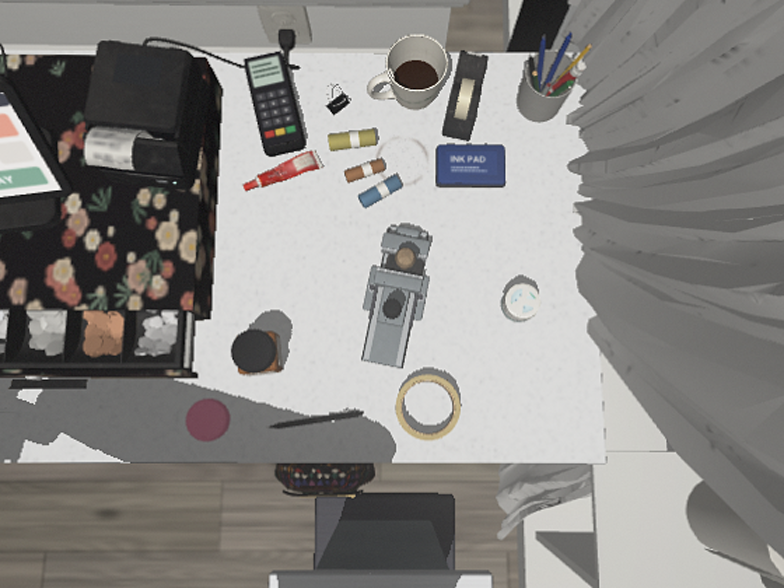

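View pics/scene1.png

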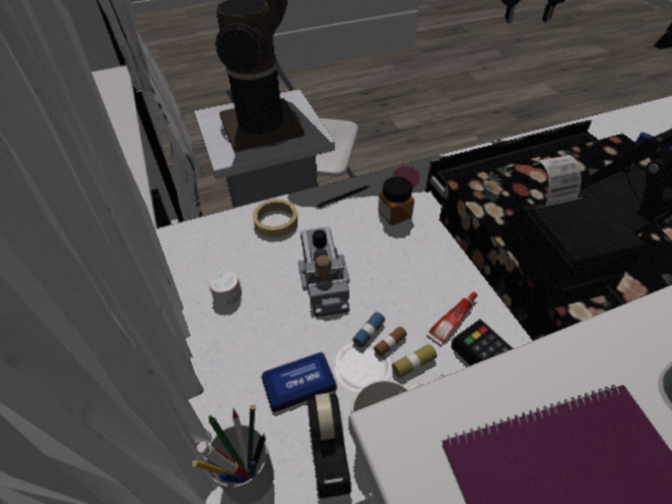

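Top view (1.4x): vise from (385,365) to (410,225), stamp grip at (405,258), knob at (395,303), black-lidded amber jar at (255,352), pink disc at (208,420), cream pot at (520,300). Candidates for the lid: black disc on the amber jar at raw (181,250), pink disc at raw (149,300). The black one on the square amber jar fits, since pink is excluded. Confirming with an enlarged crop.

Run:
```python
from h import *
p=ctrl.read_camera("top"); save(p,"top2.png",(150,155,320,305),4)
```

```text
(no output)
```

View pics/top2.png

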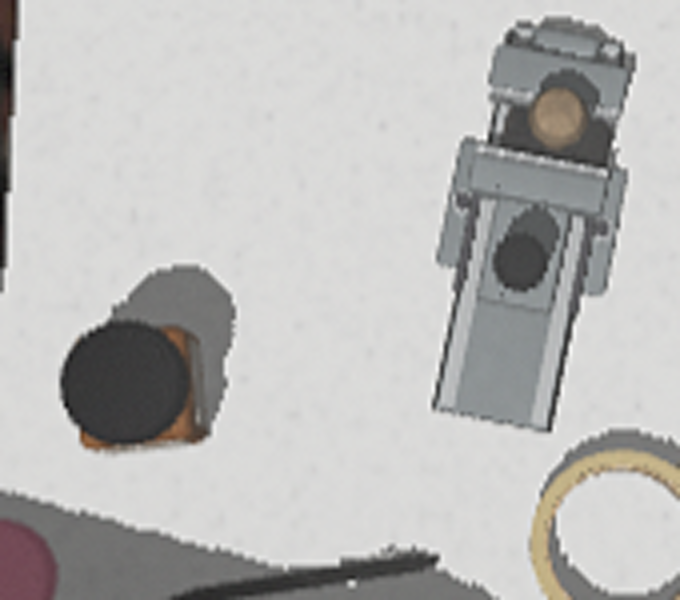

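The crop shows the black ribbed lid at crop (125,382) on the square amber jar: that is the jar_lid; pink at (15,565) is the decoy. Knob (520,262), stamp grip (558,117), bed's rear corners (433,408),(550,432).

Run:
```python
from h import *
p=ctrl.read_camera("top")
def c(pts,z,n): 
    w=plane(p,[(a/4+150-.4,b/4+155-.4) for a,b in pts],z); print(n,w[:,:2].round(4).tolist())
    return w
k=c([(520,262)],.076,"knob")[0]; s=c([(558,117)],.086,"stamp")[0]
f=c([(433,408),(550,432)],.014,"foot rear"); j=c([(470,178),(607,203)],.04,"jaw rear?"); 
c([(125,382)],.084,"lid"); c([(88,450),(207,437)],.0,"jar front foot")
c([(485,148),(615,170)],.04,"slid jaw front top")
for n,a,b in(("ks",k,s),("foot",f[1],f[0]),("jaw",j[1],j[0])): d=b-a; print(n,np.degrees(np.arctan2(d[1],d[0])),np.linalg.norm(d[:2]))
w=ctrl.read_camera("wrist"); E=np.array(w["extrinsics"]); s_,r=st()
T=np.eye(4);T[:3,:3]=r.as_matrix();T[:3,3]=s_["eef_pos"]; print("cam in tool",(np.linalg.inv(T)@np.linalg.inv(E)).round(3),w["fx"])
```

```text
knob [[0.5203, -0.0144]]
stamp [[0.5923, -0.0332]]
foot rear [[0.4522, 0.0307], [0.4399, -0.0305]]
jaw rear? [[0.5698, 0.0118], [0.5568, -0.0596]]
lid [[0.4593, 0.1785]]
jar front foot [[0.4308, 0.2127], [0.4377, 0.1504]]
slid jaw front top [[0.5858, 0.0041], [0.5743, -0.0639]]
ks -14.617274448324837 0.07440534715109973
foot 78.64841738042948 0.06243246811049804
jaw 79.70449391203219 0.072563363837703
1.15 pos [0.1922 0.647  0.2533] axes x [-0.959  0.285  0.   ] y [ 0.285  0.959 -0.   ] z [-0. -0. -1.] q [ 1.132  0.286  1.577  0.     1.279 -0.15 ] F [ 0.4 -0.2  0.3] T [-0.05  0.04  0.02] open 0.996 ff 0.0
cam in tool [[ 0.001 -0.952 -0.306  0.079]
 [ 1.     0.001  0.     0.001]
 [ 0.    -0.306  0.952 -0.12 ]
 [ 0.     0.     0.     1.   ]] 291.96584365334587
```

```bash
cat >> h.py <<'E'
def go(x,y,z,yaw):
    "tool y axis at yaw deg, tool pointing down; prints turn and shift in tool axes"
    s,r=st(); a=np.radians(yaw)
    Y=np.array([np.cos(a),np.sin(a),0]);Z=np.array([0,0,-1.]);X=np.cross(Y,Z)
    t=R.from_matrix(np.c_[X,Y,Z]); print("turn",np.degrees((r.inv()*t).as_rotvec()).round(2),"shift",(1e3*r.inv().apply(np.array([x,y,z])-s["eef_pos"])).round(1))
E
python3 -c "
from h import *
go(.53,.02,.28,79)"
```

```text
1.15 pos [0.1922 0.647  0.2533] axes x [-0.959  0.285  0.   ] y [ 0.285  0.959 -0.   ] z [-0. -0. -1.] q [ 1.132  0.286  1.577  0.     1.279 -0.15 ] F [ 0.4 -0.2  0.3] T [-0.05  0.04  0.02] open 0.996 ff 0.0
turn [-0.   -0.   -5.55] shift [-502.4 -504.9  -26.7]
```

Request:
{"name": "send_rows", "arguments": {
  "rows": "0 0 -1 -40 -40 -27 1;0 0 -1 -80 -80 -27 1;0 0 -2 -125 -125 -27 1;0 0 -2 -168 -168 -27 1;0 0 -3 -210 -210 -27 1;0 0 -4 -252 -252 -27 1;0 0 -5 -295 -295 -27 1;0 0 -5.5 -337 -337 -27 1"
}}

```text
time: 2.15
eef_pos: [0.4199, 0.2262, 0.2808]
tcp_rot: [0.096, 0.995, 0.0, 0.001]
contact_force: [0.6, -0.1, -0.5]
opening: 0.998
finger_force: 0.0
```

```bash
python3 -c "
from h import *
go(.53,.02,.28,79)"
```

```text
2.15 pos [0.4199 0.2262 0.2808] axes x [-0.982  0.191 -0.001] y [0.191 0.982 0.001] z [ 0.001  0.    -1.   ] q [ 0.281 -0.186  2.018  0.     1.309 -1.097] F [ 0.6 -0.1 -0.5] T [ 0.01  0.02 -0.04] open 0.998 ff 0.0
turn [ 0.04  0.07 -0.02] shift [-147.5 -181.4    0.9]
```

Request:
{"name": "send_rows", "arguments": {
  "rows": "0 0 0 -40 -45 0 1;0 0 0 -80 -90 0 1;0 0 0 -115 -135 0 1;0 0 0 -147 -181 0 1;0 0 0 -147 -181 0 1"
}}

```text
time: 2.78
eef_pos: [0.5299, 0.019, 0.2804]
tcp_rot: [0.099, 0.995, -0.0, 0.0]
contact_force: [-0.8, -0.0, 1.5]
opening: 1.002
finger_force: 0.0
```

Run:
```python
from h import *
s,r=st(); p=ctrl.read_camera("wrist"); save(p,"w1.png",s=1.4)
for n in ["vise_knob","stamp","ink_jar","jar_lid","vise"]: print(n,look(p,n))
```

```text
2.775 pos [0.5299 0.019  0.2804] axes x [-0.98   0.197 -0.   ] y [ 0.197  0.98  -0.   ] z [ 0. -0. -1.] q [-0.155 -0.056  1.902 -0.     1.296 -1.528] F [-0.8 -0.   1.5] T [ 0.08  0.01 -0.04] open 1.002 ff 0.0
vise_knob [(0.92, [0.5463, -0.0151, 0.0354], [257.0, 202.0])]
stamp [(0.56, [0.5901, -0.028, 0.0684], [252.0, 244.0])]
ink_jar [(0.57, [0.4575, 0.1595, 0.049], [389.0, 102.0])]
jar_lid [(0.92, [0.46, 0.1817, 0.0821], [423.0, 98.0]), (0.58, [0.3791, 0.2459, 0.0189], [449.0, 16.0])]
vise [(0.81, [0.5277, -0.008, 0.0178], [260.0, 184.0])]
```

View pics/w1.png

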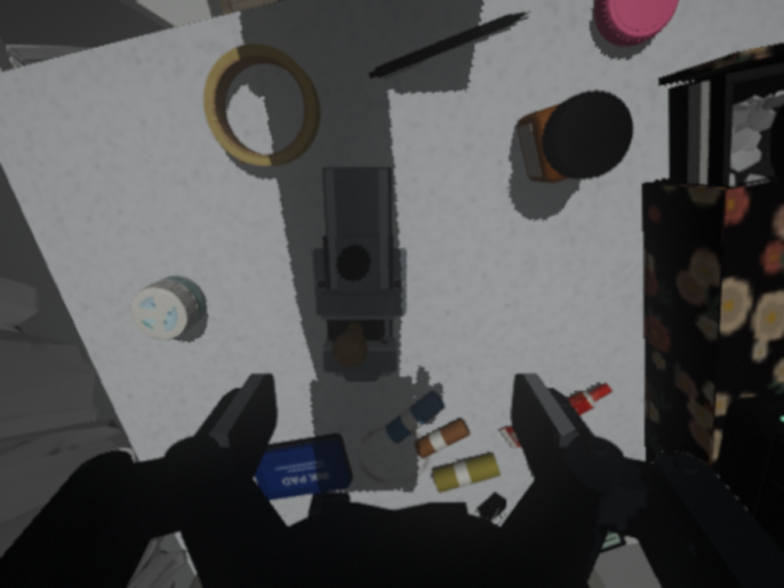

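Run:
```python
from h import *
p=ctrl.read_camera("wrist")
def c(pts,z,n):
    w=plane(p,[(a/1.4-.3,b/1.4-.3) for a,b in pts],z); print(n,w[:,:2].round(4).tolist()); return w
f=c([(323,168),(391,168)],.014,"foot")
c([(353,263)],.076,"knob"); c([(350,350)],.086,"stamp top")
c([(588,135)],.084,"lid"); c([(317,315),(403,315)],.04,"slid jaw front"); c([(324,371),(397,371)],.04,"fixed jaw back?")
d=f[1]-f[0]; print(np.degrees(np.arctan2(d[1],d[0])),np.linalg.norm(d))
# enlarged crop of jar and vise side by side
im=p["color"][:,:,::-1]
a=cv2.resize(im[60:150,350:460],None,fx=4,fy=4,interpolation=cv2.INTER_CUBIC)
b=cv2.resize(cv2.convertScaleAbs(im[160:275,215:300],alpha=2),None,fx=4,fy=4,interpolation=cv2.INTER_CUBIC)[:460]
o=np.zeros((460,780,3),np.uint8); o[:360,:440]=a; o[:460,440:780]=b; cv2.imwrite("pics/w2.png",o)
```

```text
foot [[0.4393, -0.0233], [0.4509, 0.0369]]
knob [[0.5173, -0.0069]]
stamp top [[0.5878, -0.0244]]
lid [[0.455, 0.182]]
slid jaw front [[0.567, -0.0562], [0.5822, 0.0231]]
fixed jaw back? [[0.6251, -0.0638], [0.6386, 0.0066]]
79.07515599845706 0.061339460611599124
```

View pics/w2.png

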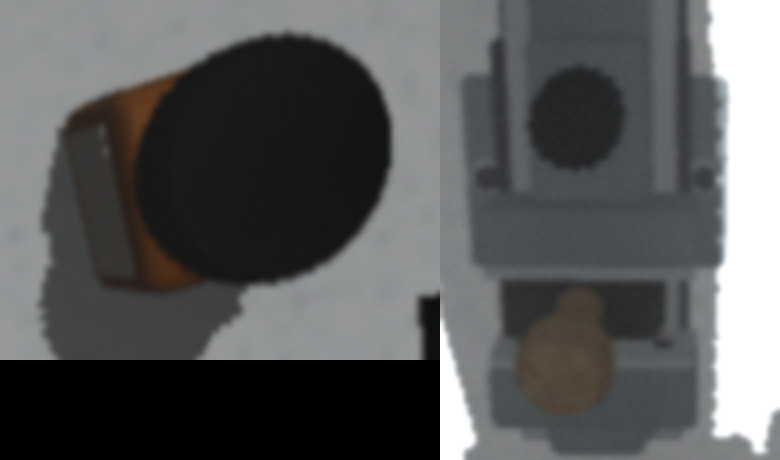

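The crop shows the jar's left side edge from (66,128) to (99,283), lid ellipse centre (265,160), knob at (577,118), stamp grip (565,365). Wrist and top differ by several mm, so I check from lower over the knob.

```bash
python3 -c "
from h import *
go(.519,-.011,.16,79)
p=ctrl.read_camera('wrist')
w=plane(p,[(350+66/4,60+128/4),(350+99/4,60+283/4)],0); d=w[1]-w[0]; print(w.round(4),np.degrees(np.arctan2(d[1],d[0])))"
```

```text
3.125 pos [0.5285 0.0235 0.2805] axes x [-0.982  0.19  -0.   ] y [0.19  0.982 0.   ] z [ 0.  0. -1.] q [-0.148 -0.06   1.904  0.     1.297 -1.528] F [-0.2 -0.1  0.3] T [-0.05 -0.01  0.  ] open 1.002 ff 0.0
turn [0.01 0.01 0.07] shift [  2.8 -35.7 120.5]
[[0.4387 0.1529 0.    ]
 [0.4885 0.1587 0.    ]] 6.649639710461924
```

Request:
{"name": "send_rows", "arguments": {
  "rows": "0 0 0 2 -18 50 1;0 0 0 2 -36 100 1;0 0 0 2 -36 120 1;0 0 0 2 -36 120 1;0 0 0 2 -36 120 1"
}}

```text
time: 3.8
eef_pos: [0.5209, -0.0125, 0.1618]
tcp_rot: [0.096, 0.995, -0.0, 0.001]
contact_force: [0.6, -0.1, 0.3]
opening: 1.0
finger_force: 0.0
```

Run:
```python
from h import *
go(.52,-.012,.066,79); p=ctrl.read_camera("wrist"); save(p,"w3.png",(90,0,450,420),1.4); print(look(p,"vise_knob"),look(p,"stamp"))
np.savez("w3.npz",**{k:p[k] for k in("extrinsics","fx","fy","cx","cy","D")})
```

```text
3.8 pos [ 0.5209 -0.0125  0.1618] axes x [-0.982  0.191 -0.002] y [ 0.191  0.982 -0.   ] z [ 0.002 -0.001 -1.   ] q [-0.219  0.043  2.031  0.     1.066 -1.598] F [ 0.6 -0.1  0.3] T [ 0.02 -0.02 -0.  ] open 1.0 ff 0.0
turn [-0.    0.14  0.  ] shift [ 1.2  0.3 95.8]
[(0.68, [0.5445, -0.0172, 0.0337], [280.0, 237.0]), (0.15, [0.5325, -0.1962, 0.0389], [88.0, 261.0])] [(0.9, [0.5896, -0.0286, 0.0747], [276.0, 308.0]), (0.53, [0.5209, -0.0124, 0.0168], [280.0, 207.0])]
```

View pics/w3.png

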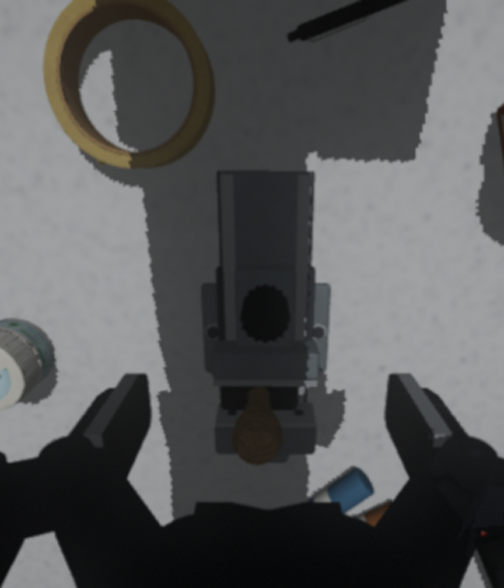

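Run:
```python
from h import *
p=dict(np.load("w3.npz"))
def c(pts,z,n):
    w=plane(p,[(a/1.4+90-.3,b/1.4-.3) for a,b in pts],z); print(n,w[:,:2].round(4).tolist()); return w
f=c([(219,172),(314,172)],.014,"foot"); m=f.mean(0)
k=c([(265,313)],.076,"knob")[0]; s=c([(257,445)],.078,"stamp")[0]
j=c([(213,381),(319,385)],.04,"slid jaw front top")
d=f[1]-f[0]; print(np.degrees(np.arctan2(d[1],d[0])),np.linalg.norm(d))
for a,b in((m,k),(m,s)): print((b-a).round(4),np.degrees(np.arctan2((b-a)[1],(b-a)[0])),np.linalg.norm((b-a)[:2]))
```

```text
foot [[0.4406, -0.027], [0.4519, 0.0314]]
knob [[0.5161, -0.012]]
stamp [[0.5962, -0.0325]]
slid jaw front top [[0.5696, -0.0579], [0.5859, 0.0108]]
79.05951107430283 0.0594848790767472
[ 0.0699 -0.0142  0.062 ] -11.482752113755629 0.07130401305774509
[ 0.15   -0.0347  0.064 ] -13.01921864024819 0.15397568658002744
```

Vise aligned with tool; knob top at (265,313), consistent with vise frame face ≈(0.609,-0.030), yaw −11°. Grasp the knob.

Request:
{"name": "send_rows", "arguments": {
  "rows": "0 0 0 1 -0.5 50 1;0 0 0 1 -0.5 96 1;0 0 0 1 -0.5 96 1;0 0 0 1 -0.5 96 -1;0 0 0 1 -0.5 96 -1;0 0 0 1 -0.5 96 -1;0 0 0 1 -0.5 96 -1;0 0 0 1 -0.5 96 -1",
  "grip_force": 60
}}

```text
time: 4.95
eef_pos: [0.5199, -0.0139, 0.0663]
tcp_rot: [0.096, 0.995, -0.001, 0.001]
contact_force: [-1.9, -1.8, 5.8]
opening: 0.281
finger_force: 58.8
```

```bash
python3 -c "
from h import *
go(.520-.0565*.981,-.013+.0565*.1925,.066,79)"
```

```text
4.95 pos [ 0.5199 -0.0139  0.0663] axes x [-0.982  0.191 -0.002] y [ 0.191  0.982 -0.002] z [ 0.002 -0.002 -1.   ] q [-2.210e-01  1.880e-01  2.077e+00 -2.000e-03  8.750e-01 -1.599e+00] F [-1.9 -1.8  5.8] T [-0.4   0.37  0.02] open 0.281 ff 58.8
turn [-0.1   0.12  0.  ] shift [56.5  1.   0.1]
```

Request:
{"name": "send_rows", "arguments": {
  "rows": "0 0 0 8 0.5 0 -1;0 0 0 20 0.5 0 -1;0 0 0 32 0.5 0 -1;0 0 0 44 0.5 0 -1;0 0 0 53 0.5 0 -1;0 0 0 58 0.5 0 -1;0 0 0 60 0.5 0 -1;0 0 0 60 0.5 0 -1"
}}

```text
time: 5.95
eef_pos: [0.4649, -0.003, 0.0663]
tcp_rot: [0.096, 0.995, -0.002, 0.007]
contact_force: [10.3, -5.7, -6.8]
opening: 0.276
finger_force: 60.5
```

```bash
python3 -c "
from h import *
st()"
```

```text
5.95 pos [ 0.4649 -0.003   0.0663] axes x [-0.981  0.191 -0.015] y [ 0.191  0.982 -0.002] z [ 0.014 -0.005 -1.   ] q [-2.240e-01  6.700e-02  2.214e+00 -2.000e-03  8.460e-01 -1.601e+00] F [10.3 -5.7 -6.8] T [-0.87 -1.46 -0.  ] open 0.276 ff 60.5
```

Request:
{"name": "send_rows", "arguments": {
  "rows": "0 0 0 4 0 0 -1;0 0 0 6 0 0 -1;0 0 0 6 0 0 -1;0 0 0 6 0 0 -1"
}}

```text
time: 6.45
eef_pos: [0.464, -0.0029, 0.0664]
tcp_rot: [0.097, 0.995, -0.002, 0.015]
contact_force: [29.2, -7.1, -26.2]
opening: 0.28
finger_force: 60.8
```

```bash
python3 -c "
from h import *
st()"
```

```text
6.45 pos [ 0.464  -0.0029  0.0664] axes x [-0.981  0.192 -0.031] y [ 0.193  0.981 -0.001] z [ 0.03  -0.007 -1.   ] q [-2.250e-01  5.700e-02  2.224e+00 -1.000e-03  8.290e-01 -1.602e+00] F [ 29.2  -7.1 -26.2] T [-1.03 -4.01  0.08] open 0.28 ff 60.8
```

Request:
{"name": "send_rows", "arguments": {
  "rows": "0 0 0 -5 0 0 -1;0 0 0 -8 0 0 0;0 0 0 -8 0 0 1;0 0 0 -8 0 0 1;0 0 0 -8 0 0 1;0 0 0 -8 0 -50 1;0 0 0 -50 0 -95 1;0 0 0 -100 0 -95 1"
}}

```text
time: 7.45
eef_pos: [0.5558, -0.0195, 0.1647]
tcp_rot: [0.096, 0.995, -0.001, 0.005]
contact_force: [0.2, -0.5, 0.5]
opening: 0.998
finger_force: 0.0
```

Run:
```python
from h import *
go(.594,-.031,.16,79); 
p=ctrl.read_camera("top"); print(look(p,"vise_knob"),look(p,"stamp"),look(p,"ink_jar"),look(p,"jar_lid"))
```

```text
7.45 pos [ 0.5558 -0.0195  0.1647] axes x [-0.982  0.191 -0.01 ] y [ 0.191  0.982 -0.   ] z [ 0.01  -0.002 -1.   ] q [-0.217  0.113  1.95   0.     1.069 -1.596] F [ 0.2 -0.5  0.5] T [-0.   -0.03  0.01] open 0.998 ff 0.0
turn [-0.01  0.56 -0.02] shift [-39.6  -4.    5.1]
[] [(0.39, [0.5367, -0.2038, 0.0463], [371.0, 215.0])] [(0.6, [0.4461, 0.159, 0.0478], [194.0, 258.0])] [(0.74, [0.4618, 0.1792, 0.0878], [180.0, 249.0]), (0.67, [0.3606, 0.2502, 0.0251], [149.0, 301.0])]
```

Request:
{"name": "send_rows", "arguments": {
  "rows": "0 0 0 -6 0 0 1;0 0 0 -6 0 0 1;0 0 0 -6 0 0 1"
}}

```text
time: 8.07
eef_pos: [0.5579, -0.0201, 0.1594]
tcp_rot: [0.096, 0.995, 0.0, -0.0]
contact_force: [0.4, 0.4, 0.4]
opening: 1.0
finger_force: 0.0
```

Run:
```python
from h import *
st(); p=ctrl.read_camera("wrist"); print(look(p,"stamp"))
q=px(p,[.594,-.031,.07]); print(q)
x,y=q.astype(int); save(p,"w4.png",(x-70,y-70,x+70,y+70),4); print(x-70,y-70)
np.savez("w4.npz",**{k:p[k] for k in("extrinsics","fx","fy","cx","cy","D")})
```

```text
8.075 pos [ 0.5579 -0.0201  0.1594] axes x [-0.981  0.192  0.   ] y [0.192 0.981 0.   ] z [-0.  0. -1.] q [-0.218  0.129  1.943  0.     1.07  -1.596] F [0.4 0.4 0.4] T [ 0.03 -0.01 -0.04] open 1.0 ff 0.0
[(0.66, [0.5897, -0.0276, 0.0344], [279.0, 247.0])]
[274.98523397 271.42398016]
204 201
```

View pics/w4.png

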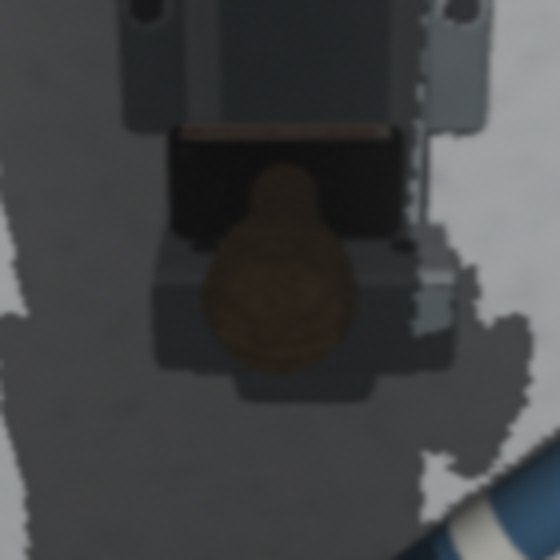

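Run:
```python
from h import *
p=dict(np.load("w4.npz"))
c=lambda pts,z:plane(p,[(a/4+204-.4,b/4+201-.4) for a,b in pts],z)
print(c([(280,298)],.070).round(4), c([(280-75,298),(280+75,298)],.07).round(4))
b=c([(170,140),(405,140)],.028); print(b.round(4),b.mean(0))
f=c([(157,240),(452,232)],.04);print(f.round(4))
go(.594,-.0295,.074,79)
```

```text
[[ 0.5971 -0.0328  0.07  ]] [[ 0.5942 -0.0476  0.07  ]
 [ 0.6    -0.0179  0.07  ]]
[[ 0.5751 -0.0554  0.028 ]
 [ 0.5855 -0.0019  0.028 ]] [ 0.58033576 -0.02863611  0.028     ]
[[ 0.5939 -0.0614  0.04  ]
 [ 0.6047  0.0047  0.04  ]]
8.175 pos [ 0.558  -0.0201  0.1594] axes x [-0.981  0.192  0.   ] y [ 0.192  0.981 -0.   ] z [-0. -0. -1.] q [-0.218  0.129  1.943 -0.     1.07  -1.596] F [0.5 0.9 0.1] T [-0.01  0.    0.05] open 0.999 ff 0.0
turn [-0.   -0.   -0.04] shift [-37.1  -2.3  85.4]
```

Request:
{"name": "send_rows", "arguments": {
  "rows": "0 0 0 -38.5 -4.5 0 1;0 0 0 -38.5 -4.5 50 1;0 0 0 -38.5 -4.5 87 1;0 0 0 -38.5 -4.5 87 0.2;0 0 0 -38.5 -4.5 87 -1;0 0 0 -38.5 -4.5 87 -1;0 0 0 -38.5 -4.5 87 -1;0 0 0 -38.5 -4.5 87 -1",
  "grip_force": 40
}}

```text
time: 9.18
eef_pos: [0.597, -0.0326, 0.075]
tcp_rot: [0.096, 0.995, -0.0, 0.002]
contact_force: [-0.3, -1.5, 6.5]
opening: 0.33
finger_force: 39.3
```

```bash
python3 -c "
from h import *
st()"
```

```text
9.175 pos [ 0.597  -0.0326  0.075 ] axes x [-0.981  0.192 -0.005] y [ 0.192  0.981 -0.   ] z [ 0.004 -0.001 -1.   ] q [-0.224  0.324  1.886 -0.     0.927 -1.602] F [-0.3 -1.5  6.5] T [-0.1   0.05  0.03] open 0.33 ff 39.3
```

Request:
{"name": "send_rows", "arguments": {
  "rows": "0 0 0 0 0 -20 -1;0 0 0 0 0 -50 -1;0 0 0 0 0 -80 -1;0 0 0 -14 -26 -80 -1;0 0 0 -34 -62 -80 -1;0 0 0 -54 -103 -80 -1;0 0 0 -54 -103 -80 -1;0 0 0 -54 -103 -80 -1"
}}

```text
time: 10.18
eef_pos: [0.6281, -0.143, 0.1526]
tcp_rot: [0.096, 0.995, 0.0, -0.0]
contact_force: [0.1, -0.4, -0.6]
opening: 0.333
finger_force: 39.5
```

Run:
```python
from h import *
go(.63,-.145,.062,79)
p=ctrl.read_camera("wrist"); save(p,"w5.png",(140,120,440,420),2)
```

```text
10.175 pos [ 0.6281 -0.143   0.1526] axes x [-0.981  0.192  0.   ] y [0.192 0.981 0.001] z [-0.     0.001 -1.   ] q [-3.810e-01  3.150e-01  1.733e+00  1.000e-03  1.094e+00 -1.759e+00] F [ 0.1 -0.4 -0.6] T [-0.01 -0.03 -0.03] open 0.333 ff 39.5
turn [ 0.03 -0.03 -0.07] shift [-2.3 -1.7 90.6]
```

View pics/w5.png

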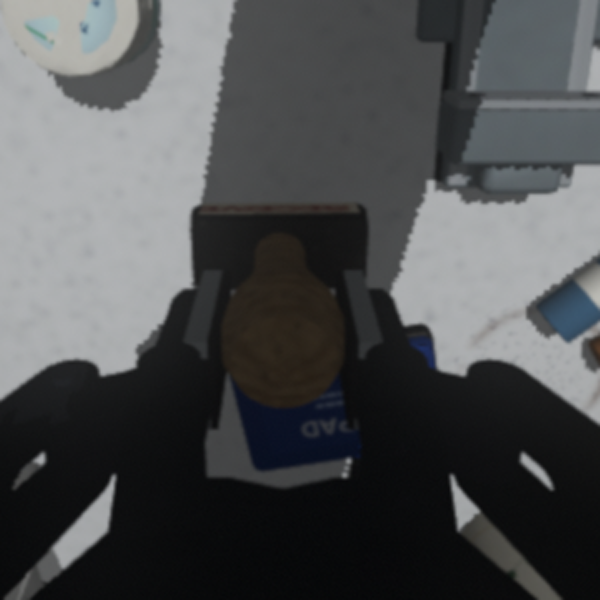

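The stamp is held upright between the pads at (285,330), clear of the vise and pot. Lowering it.

Request:
{"name": "send_rows", "arguments": {
  "rows": "0 0 0 -1 0 50 -1;0 0 0 -1 0 80 -1;0 0 0 -1 0 89 -1;0 0 0 -1 0 92 -1;0 0 0 -1 0 92 -1;0 0 0 -1 0 92 -1"
}}

```text
time: 10.98
eef_pos: [0.6301, -0.1437, 0.0615]
tcp_rot: [0.096, 0.995, -0.0, 0.001]
contact_force: [0.6, 1.1, -1.3]
opening: 0.334
finger_force: 39.6
```

```bash
python3 -c "
from h import *
st()"
```

```text
10.975 pos [ 0.6301 -0.1437  0.0615] axes x [-0.982  0.191 -0.002] y [ 0.191  0.982 -0.   ] z [ 0.002 -0.001 -1.   ] q [-0.381  0.435  1.764  0.     0.941 -1.759] F [ 0.6  1.1 -1.3] T [ 0.01 -0.    0.03] open 0.334 ff 39.6
```

Request:
{"name": "send_rows", "arguments": {
  "rows": "0 0 0 0 0 1 -1;0 0 0 0 0 2 -1;0 0 0 0 0 3 -1;0 0 0 0 0 3 -1"
}}

```text
time: 11.48
eef_pos: [0.6314, -0.1445, 0.061]
tcp_rot: [0.096, 0.995, -0.001, 0.002]
contact_force: [-2.5, -0.4, 10.8]
opening: 0.334
finger_force: 40.4
```

Request:
{"name": "send_rows", "arguments": {
  "rows": "0 0 0 0 0 -2 -1;0 0 0 0 0 -2 0;0 0 0 0 0 -2 1;0 0 0 0 0 -2 1;0 0 0 0 0 -2 1;0 0 0 0 0 -40 1;0 0 0 0 0 -100 1;0 0 0 0 0 -110 1"
}}

```text
time: 12.48
eef_pos: [0.6324, -0.1447, 0.1735]
tcp_rot: [0.096, 0.995, -0.001, 0.005]
contact_force: [0.2, -0.0, 1.2]
opening: 1.001
finger_force: 0.0
```

Run:
```python
from h import *
go(.461,.15,.19,6.5)
p=ctrl.read_camera("wrist"); save(p,"w6.png",(140,120,440,420),2); print(look(p,"stamp"))
```

```text
12.475 pos [ 0.6324 -0.1447  0.1735] axes x [-0.981  0.191 -0.01 ] y [ 0.192  0.981 -0.002] z [ 0.01  -0.004 -1.   ] q [-0.381  0.297  1.715 -0.     1.119 -1.759] F [ 0.2 -0.   1.2] T [-0.   -0.01 -0.01] open 1.001 ff 0.0
turn [ 0.28  0.58 72.46] shift [224.5 256.4 -19.3]
[(0.68, [0.6221, -0.1428, 0.0236], [280.0, 193.0])]
```

View pics/w6.png

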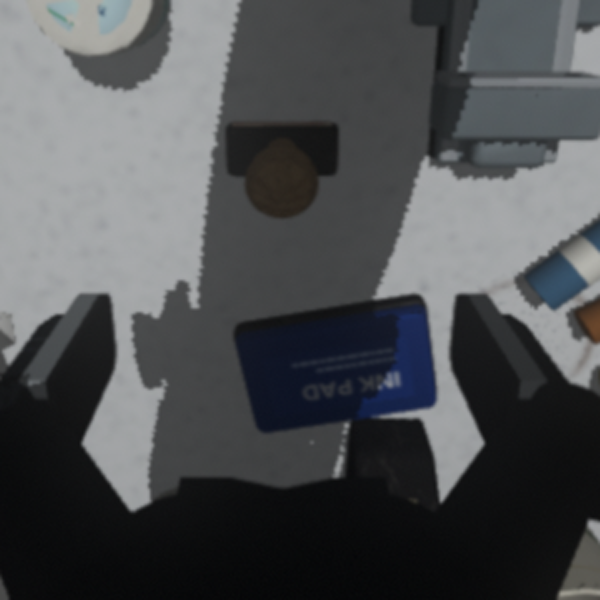

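The stamp stands upright alone at (282,175). On to the jar.

Request:
{"name": "send_rows", "arguments": {
  "rows": "0 0 9 30 35 -19 1;0 0 18 62 70 -19 1;0 0 27 94 106 -19 1;0 0 36 126 142 -19 1;0 0 45 158 180 -19 1;0 0 54 190 217 -19 1;0 0 63 224 256 -19 1;0 0 72.4 224 256 -19 1"
}}

```text
time: 13.58
eef_pos: [0.4552, 0.1528, 0.1834]
tcp_rot: [0.666, 0.746, -0.002, -0.002]
contact_force: [0.3, 0.3, 0.0]
opening: 0.997
finger_force: 0.0
```

Request:
{"name": "send_rows", "arguments": {
  "rows": "0 0 0 0 0 0 1;0 0 0 0 0 0 1"
}}

```text
time: 13.82
eef_pos: [0.4582, 0.1501, 0.1851]
tcp_rot: [0.665, 0.747, -0.001, -0.001]
contact_force: [-0.4, 1.6, 0.1]
opening: 1.0
finger_force: 0.0
```

Run:
```python
from h import *
go(.461,.18,.077,6.5)
p=ctrl.read_camera("wrist"); save(p,"w7.png",(110,60,450,360),2); print(look(p,"jar_lid"),look(p,"ink_jar"))
np.savez("w7.npz",**{k:p[k] for k in("extrinsics","fx","fy","cx","cy","D")})
```

```text
13.825 pos [0.4582 0.1501 0.1851] axes x [-0.116  0.993 -0.   ] y [ 0.993  0.116 -0.002] z [-0.002 -0.    -1.   ] q [ 0.106 -0.075  2.1   -0.     1.119 -0.01 ] F [-0.4  1.6  0.1] T [ 0.03  0.02 -0.02] open 1.0 ff 0.0
turn [-0.13  0.    0.15] shift [ 29.3   6.4 108.1]
[(0.88, [0.3683, 0.2558, 0.0199], [196.0, 77.0]), (0.57, [0.4615, 0.1871, 0.0796], [292.0, 177.0]), (0.32, [0.5111, 0.0048, 0.0131], [312.0, 321.0])] [(0.75, [0.4479, 0.2125, 0.0525], [279.0, 139.0])]
```

View pics/w7.png

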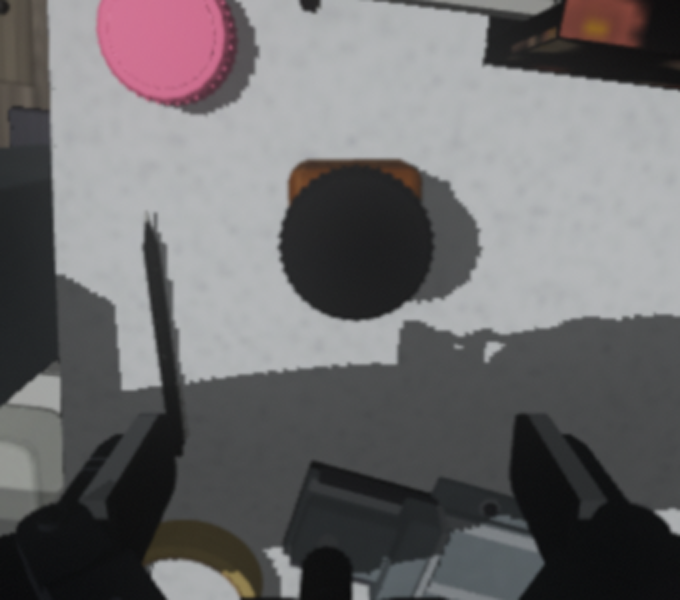

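The black lid is at (356,243) on the jar, whose side edge (300–412,160) is parallel to the tool; the pink decoy at (165,45) stays untouched.

Run:
```python
from h import *
p=dict(np.load("w7.npz"))
c=lambda pts,z:plane(p,[(a/2+110-.25,b/2+60-.25) for a,b in pts],z)
w=c([(356,243),(280,243),(433,243),(356,168),(356,319)],.084);print(w.round(4),np.linalg.norm(w[1]-w[2]),np.linalg.norm(w[3]-w[4]))
b=c([(300,161),(412,161)],.056); d=b[1]-b[0]; print(b.round(4),np.degrees(np.arctan2(d[1],d[0])))
t=ctrl.read_camera("top"); im=t["color"].astype(int); m=np.zeros(im.shape[:2],np.uint8); m[225:275,155:215]=(im.max(2)<60)[225:275,155:215]
n,l,s,ce=cv2.connectedComponentsWithStats(m); i=1+np.argmax(s[1:,4]); print(s[i],ce[i],plane(t,[ce[i]],.083).round(4))
go(w[0][0],w[0][1],.077,6.5)
```

```text
[[0.4587 0.1844 0.084 ]
 [0.4297 0.181  0.084 ]
 [0.488  0.1879 0.084 ]
 [0.4552 0.2123 0.084 ]
 [0.4625 0.1537 0.084 ]] 0.058790944757596456 0.05906936216366826
[[0.4325 0.2103 0.056 ]
 [0.4787 0.2157 0.056 ]] 6.730372888772499
[155 251  24  16 197] [168.21827411 257.17258883] [[0.4455 0.2027 0.083 ]]
14.025 pos [0.4589 0.15   0.1861] axes x [-0.114  0.993 -0.   ] y [ 0.993  0.114 -0.   ] z [-0. -0. -1.] q [ 0.105 -0.076  2.099 -0.     1.119 -0.009] F [ 0.2  0.3 -0.1] T [ 0.    0.01 -0.  ] open 0.995 ff 0.0
turn [-0.03  0.    0.04] shift [ 34.2   3.8 109.1]
```

Request:
{"name": "send_rows", "arguments": {
  "rows": "0 0 0 33 4 0 1;0 0 0 33 4 50 1;0 0 0 33 4 100 1;0 0 0 33 4 109 1;0 0 0 33 4 109 0.5;0 0 0 33 4 109 -1;0 0 0 33 4 109 -1;0 0 0 33 4 109 -1",
  "grip_force": 50
}}

```text
time: 15.02
eef_pos: [0.4603, 0.184, 0.0794]
tcp_rot: [0.665, 0.746, 0.001, 0.001]
contact_force: [-1.1, -1.5, 6.4]
opening: 0.69
finger_force: 55.1
```

```bash
python3 -c "
from h import *
st()"
```

```text
15.025 pos [0.4603 0.184  0.0794] axes x [-0.114  0.993 -0.   ] y [0.993 0.114 0.004] z [ 0.004  0.    -1.   ] q [ 0.175  0.114  2.132 -0.     0.893  0.061] F [-1.1 -1.5  6.4] T [-0.17  0.26 -0.05] open 0.69 ff 55.1
```

Request:
{"name": "send_rows", "arguments": {
  "rows": "0 0 0 0 0 -20 -1;0 0 0 0 0 -60 -1;0 0 0 0 0 -100 -1;0 0 0 0 0 -100 -1"
}}

```text
time: 15.52
eef_pos: [0.4612, 0.1843, 0.1809]
tcp_rot: [0.665, 0.746, 0.004, 0.003]
contact_force: [0.6, -0.1, -3.0]
opening: 0.69
finger_force: 55.4
```

```bash
python3 -c "
from h import *
go(.572,-.024,.177,-11)"
```

```text
15.525 pos [0.4612 0.1843 0.1809] axes x [-0.114  0.993  0.001] y [0.993 0.114 0.009] z [ 0.009  0.002 -1.   ] q [ 0.175 -0.042  2.077  0.     1.098  0.061] F [ 0.6 -0.1 -3. ] T [ 0.04 -0.07  0.  ] open 0.69 ff 55.4
turn [ 0.5  -0.11 17.56] shift [-219.6   86.3    4.5]
```

Request:
{"name": "send_rows", "arguments": {
  "rows": "0 0 3 -25 10 0 -1;0 0 6 -65 25 0 -1;0 0 9 -105 42 0 -1;0 0 12 -145 58 0 -1;0 0 15 -180 72 0 -1;0 0 17.5 -208 82 0 -1;0 0 17.5 -220 86 0 -1;0 0 17.5 -220 86 0 -1"
}}

```text
time: 16.52
eef_pos: [0.5687, -0.025, 0.1757]
tcp_rot: [0.771, 0.636, -0.001, -0.001]
contact_force: [-0.4, -0.0, -3.3]
opening: 0.69
finger_force: 55.3
```

Request:
{"name": "send_rows", "arguments": {
  "rows": "0 0 0 0 0 0 -1;0 0 0 0 0 0 -1"
}}

```text
time: 16.77
eef_pos: [0.5689, -0.0239, 0.1772]
tcp_rot: [0.771, 0.637, -0.0, -0.0]
contact_force: [0.7, 0.1, -2.8]
opening: 0.694
finger_force: 55.3
```

Run:
```python
from h import *
go(.572,-.024,.095,-11)
p=ctrl.read_camera("top"); print(look(p,"ink_jar"),look(p,"jar_lid"),look(p,"vise_jaw"))
```

```text
16.775 pos [ 0.5689 -0.0239  0.1772] axes x [0.188 0.982 0.   ] y [ 0.982 -0.188 -0.   ] z [-0.  0. -1.] q [-0.22   0.131  1.904  0.     1.106 -0.031] F [ 0.7  0.1 -2.8] T [0.   0.04 0.03] open 0.694 ff 55.3
turn [-0.02 -0.01  0.14] shift [ 0.5  3.1 82.2]
[] [(0.77, [0.3605, 0.2524, 0.0214], [148.0, 301.0])] []
```

Request:
{"name": "send_rows", "arguments": {
  "rows": "0 0 0 0 2 40 -1;0 0 0 0 2 70 -1;0 0 0 0 2 79 -1;0 0 0 0 2 81 -1;0 0 0 0 2 81 -1"
}}

```text
time: 17.6
eef_pos: [0.5725, -0.0255, 0.0978]
tcp_rot: [0.771, 0.636, 0.001, 0.001]
contact_force: [0.8, -0.6, -3.5]
opening: 0.689
finger_force: 55.1
```

Request:
{"name": "send_rows", "arguments": {
  "rows": "0 0 0 0 0 1 -1;0 0 0 0 0 2 -1;0 0 0 0 0 3 -1;0 0 0 0 0 3 -1"
}}

```text
time: 18.1
eef_pos: [0.5716, -0.0254, 0.0937]
tcp_rot: [0.771, 0.636, 0.0, 0.0]
contact_force: [-0.1, -0.1, -0.8]
opening: 0.689
finger_force: 55.4
```

```bash
python3 -c "
from h import *
st()"
```

```text
18.1 pos [ 0.5716 -0.0254  0.0937] axes x [ 0.19   0.982 -0.   ] y [ 0.982 -0.19   0.   ] z [ 0. -0. -1.] q [-0.222  0.248  1.942 -0.     0.952 -0.031] F [-0.1 -0.1 -0.8] T [-0.    0.02  0.02] open 0.689 ff 55.4
```

Request:
{"name": "send_rows", "arguments": {
  "rows": "0 0 0 0 0 1 -1;0 0 0 0 0 1 0.5;0 0 0 0 0 1 1;0 0 0 0 0 1 1;0 0 0 0 0 1 1;0 0 0 0 0 -30 1;0 0 0 0 0 -70 1;0 0 0 0 0 -70 1"
}}

```text
time: 19.1
eef_pos: [0.5739, -0.0258, 0.1676]
tcp_rot: [0.771, 0.636, 0.003, 0.003]
contact_force: [0.4, 0.7, 1.0]
opening: 1.001
finger_force: 0.0
```

```bash
python3 -c "
from h import *
go(.463,-.003,.16,79)"
```

```text
19.1 pos [ 0.5739 -0.0258  0.1676] axes x [ 0.19   0.982 -0.   ] y [ 0.982 -0.19   0.008] z [ 0.008 -0.002 -1.   ] q [-0.222  0.149  1.903  0.     1.081 -0.031] F [0.4 0.7 1. ] T [-0.02 -0.02  0.01] open 1.001 ff 0.0
turn [  0.37   0.39 -89.94] shift [   1.4 -113.3    6.6]
```

Request:
{"name": "send_rows", "arguments": {
  "rows": "0 0 -10.5 0 -10 0 1;0 0 -21 0 -25 0 1;0 0 -31.5 0 -40 0 1;0 0 -42 1 -60 0 1;0 0 -52.5 1 -80 0 1;0 0 -63 1 -95 0 1;0 0 -73.5 1 -108 0 1;0 0 -84 1 -111 0 1"
}}

```text
time: 20.1
eef_pos: [0.4611, -0.0029, 0.162]
tcp_rot: [0.144, 0.99, 0.0, -0.001]
contact_force: [-0.6, 0.3, 0.4]
opening: 1.0
finger_force: 0.0
```

Request:
{"name": "send_rows", "arguments": {
  "rows": "0 0 -6 0 0 0 1;0 0 -6 0 0 0 1;0 0 -6 0 0 0 1"
}}

```text
time: 20.48
eef_pos: [0.4623, -0.0032, 0.1627]
tcp_rot: [0.096, 0.995, 0.0, -0.001]
contact_force: [0.1, -0.0, -0.1]
opening: 1.001
finger_force: 0.0
```

Run:
```python
from h import *
go(.464,-.003,.0665,79)
p=ctrl.read_camera("wrist"); print([look(p,n) for n in("jar_lid","ink_jar","vise_knob")])
p=ctrl.read_camera("top"); print([look(p,n) for n in("jar_lid","ink_jar","stamp")])
```

```text
20.475 pos [ 0.4623 -0.0032  0.1627] axes x [-0.982  0.191  0.001] y [0.191 0.982 0.   ] z [-0.001  0.    -1.   ] q [-0.227 -0.095  2.163  0.     1.074 -1.605] F [ 0.1 -0.  -0.1] T [0.01 0.01 0.02] open 1.001 ff 0.0
turn [ 0.   -0.06 -0.04] shift [-1.7  0.6 96.2]
[[(0.88, [0.5474, -0.0173, 0.0934], [283.0, 339.0]), (0.75, [0.3628, 0.2314, 0.0152], [537.0, 41.0])], [(0.81, [0.5424, -0.0175, 0.0564], [281.0, 305.0])], [(0.6, [0.4886, -0.006, 0.0321], [282.0, 239.0])]]
[[(0.96, [0.5737, -0.027, 0.1016], [286.0, 191.0]), (0.94, [0.3591, 0.2507, 0.0226], [149.0, 302.0]), (0.42, [0.6273, -0.1448, 0.012], [340.0, 176.0])], [], [(0.86, [0.6258, -0.1448, 0.014], [340.0, 176.0])]]
```

Request:
{"name": "send_rows", "arguments": {
  "rows": "0 0 0 -1 0.5 50 1;0 0 0 -1.5 0.5 96 1;0 0 0 -1.5 0.5 96 1;0 0 0 -1.5 0.5 96 -1;0 0 0 -1.5 0.5 96 -1;0 0 0 -1.5 0.5 96 -1;0 0 0 -1.5 0.5 96 -1;0 0 0 -1.5 0.5 96 -1",
  "grip_force": 80
}}

```text
time: 21.88
eef_pos: [0.4652, -0.0032, 0.0692]
tcp_rot: [0.095, 0.995, 0.0, 0.001]
contact_force: [-1.9, 0.6, 6.0]
opening: 0.275
finger_force: 78.4
```

Request:
{"name": "send_rows", "arguments": {
  "rows": "0 0 0 -6 0 0 -1;0 0 0 -11 0 0 -1;0 0 0 -16 0 0 -1;0 0 0 -20 0 0 -1;0 0 0 -24 0 0 -1;0 0 0 -26 0 0 -1;0 0 0 -27 0 0 -1;0 0 0 -27 0 0 -1"
}}

```text
time: 22.88
eef_pos: [0.488, -0.0076, 0.0692]
tcp_rot: [0.095, 0.995, 0.0, -0.005]
contact_force: [-14.9, 2.5, 18.5]
opening: 0.277
finger_force: 80.0
```

```bash
python3 -c "
from h import *
st()"
```

```text
22.875 pos [ 0.488  -0.0076  0.0692] axes x [-0.982  0.189  0.01 ] y [ 0.189  0.982 -0.   ] z [-0.01   0.002 -1.   ] q [-2.230e-01  1.230e-01  2.146e+00 -1.000e-03  8.830e-01 -1.603e+00] F [-14.9   2.5  18.5] T [ 0.27  2.15 -0.05] open 0.277 ff 80.0
```

Request:
{"name": "send_rows", "arguments": {
  "rows": "0 0 0 -2 0 0 -1;0 0 0 -4 0 0 -1;0 0 0 -5 0 0 -1;0 0 0 -5 0 0 -1;0 0 0 -5 0 0 -1"
}}

```text
time: 23.5
eef_pos: [0.4919, -0.0084, 0.0691]
tcp_rot: [0.095, 0.995, 0.0, -0.006]
contact_force: [-18.0, 2.1, 22.2]
opening: 0.272
finger_force: 80.3
```

```bash
python3 -c "
from h import *
st()"
```

```text
23.5 pos [ 0.4919 -0.0084  0.0691] axes x [-0.982  0.189  0.013] y [ 0.189  0.982 -0.001] z [-0.013  0.002 -1.   ] q [-2.230e-01  1.320e-01  2.135e+00 -1.000e-03  8.870e-01 -1.603e+00] F [-18.    2.1  22.2] T [ 0.3   2.52 -0.06] open 0.272 ff 80.3
```

Request:
{"name": "send_rows", "arguments": {
  "rows": "0 0 0 -2 0 -1 -1;0 0 0 -4 0 -2 -1;0 0 0 -5 0 -2 -1;0 0 0 -5 0 -2 -1;0 0 0 -5 0 -2 -1"
}}

```text
time: 24.12
eef_pos: [0.4921, -0.0084, 0.0692]
tcp_rot: [0.095, 0.995, 0.001, -0.013]
contact_force: [-27.8, 3.0, 24.3]
opening: 0.276
finger_force: 80.6
```

```bash
python3 -c "
from h import *
st()"
```

```text
24.125 pos [ 0.4921 -0.0084  0.0692] axes x [-0.982  0.188  0.026] y [ 0.188  0.982 -0.001] z [-0.026  0.004 -1.   ] q [-2.230e-01  1.390e-01  2.127e+00 -2.000e-03  9.010e-01 -1.603e+00] F [-27.8   3.   24.3] T [ 0.42  3.89 -0.05] open 0.276 ff 80.6
```

Request:
{"name": "send_rows", "arguments": {
  "rows": "0 0 0 6 0 1 -1;0 0 0 6 0 1 0;0 0 0 6 0 1 1;0 0 0 6 0 1 1;0 0 0 6 0 1 1;0 0 0 6 0 -40 1;0 0 0 6 0 -95 1;0 0 0 6 0 -100 1"
}}

```text
time: 25.12
eef_pos: [0.4977, -0.0096, 0.1743]
tcp_rot: [0.095, 0.995, -0.001, 0.005]
contact_force: [0.6, -0.1, -0.2]
opening: 1.0
finger_force: 0.0
```

Run:
```python
from h import *
go(.579,-.026,.17,-11)
p=ctrl.read_camera("wrist"); print([look(p,n) for n in("jar_lid","ink_jar","vise_knob")])
def blob(p,w,h):
    u,v=px(p,w).astype(int); im=p["color"].astype(int); m=np.zeros(im.shape[:2],np.uint8); m[v-h:v+h,u-h:u+h]=(im.max(2)<45)[v-h:v+h,u-h:u+h]
    c,_=cv2.findContours(m,cv2.RETR_EXTERNAL,cv2.CHAIN_APPROX_NONE); c=max(c,key=cv2.contourArea); e=cv2.fitEllipse(cv2.convexHull(c)); print(e,plane(p,[e[0]],w[2]).round(4))
try: blob(p,[.579,-.026,.098],70)
except Exception as e: print(e)
p=ctrl.read_camera("top"); print([look(p,n) for n in("jar_lid","ink_jar")])
try: blob(p,[.579,-.026,.098],25)
except Exception as e: print(e)
```

```text
25.125 pos [ 0.4977 -0.0096  0.1743] axes x [-0.982  0.19  -0.01 ] y [ 0.19   0.982 -0.   ] z [ 0.01  -0.002 -1.   ] q [-0.223 -0.031  2.08   0.     1.083 -1.603] F [ 0.6 -0.1 -0.2] T [ 0.02  0.02 -0.  ] open 1.0 ff 0.0
turn [ 0.43  0.46 90.06] shift [-82.9  -0.7   5.2]
[[(0.89, [0.3806, 0.2351, 0.0111], [537.0, 18.0]), (0.69, [0.5739, -0.0221, 0.0963], [282.0, 321.0]), (0.55, [0.5295, -0.1957, 0.0401], [101.0, 273.0])], [(0.78, [0.5523, -0.019, 0.0613], [281.0, 275.0])], [(0.97, [0.5144, -0.0093, 0.0343], [284.0, 224.0])]]
((278.3515930175781, 384.6228942871094), (67.81072998046875, 147.44992065429688), 89.59457397460938) [[ 0.639  -0.0382  0.098 ]]
[[(0.68, [0.3577, 0.2509, 0.022], [149.0, 303.0])], []]
max() iterable argument is empty
```

Request:
{"name": "send_rows", "arguments": {
  "rows": "0 0 10.5 -10 0 0 1;0 0 21 -25 0 0 1;0 0 31.5 -40 0 0 1;0 0 42 -55 0 0 1;0 0 52.5 -70 0 0 1;0 0 63 -80 -0.5 0 1;0 0 73.5 -82 -0.5 0 1;0 0 84 -82 -0.5 0 1"
}}

```text
time: 26.48
eef_pos: [0.5746, -0.025, 0.1677]
tcp_rot: [0.739, 0.674, -0.001, -0.001]
contact_force: [0.4, -0.4, 0.1]
opening: 0.999
finger_force: 0.0
```

Request:
{"name": "send_rows", "arguments": {
  "rows": "0 0 6 0 0 0 1;0 0 6 0 0 0 1;0 0 6 0 0 0 1"
}}

```text
time: 26.85
eef_pos: [0.5747, -0.025, 0.1686]
tcp_rot: [0.771, 0.637, -0.0, -0.001]
contact_force: [0.0, -0.0, 0.1]
opening: 1.001
finger_force: 0.0
```

Run:
```python
from h import *
go(.5785,-.0258,.094,-11)
p=ctrl.read_camera("wrist"); print([look(p,n) for n in("jar_lid","ink_jar")])
u,v=px(p,[.5785,-.0258,.098]).astype(int); print(u,v); im=p["color"].max(2)
print(im[v-60:v+61:6,u-60:u+61:6])
```

```text
26.85 pos [ 0.5747 -0.025   0.1686] axes x [0.188 0.982 0.   ] y [ 0.982 -0.188 -0.001] z [-0.001  0.    -1.   ] q [-0.22   0.154  1.896 -0.     1.093 -0.03 ] F [ 0.  -0.   0.1] T [ 0.02 -0.03  0.01] open 1.001 ff 0.0
turn [-0.07 -0.    0.14] shift [-0.1  4.  74.6]
[[], [(0.78, [0.5846, 0.0008, 0.0663], [289.0, 189.0])]]
287 237
[[ 73 121 102 112 128  60  68  67  68  67  67  68  74  86  73  97 149 113
  115 114 112]
 [ 52  53  55  54  59  46  49  48  49  48  47  47  48  48  48  48  69  65
   65  75 102]
 [ 51  53  52  53  57  57  47  47  47  46  47  47  48  49  48  49  63  51
   52  52  52]
 [ 51  51  51  51  54  88  84  83  74  35  24  25  42  80  83  82  60  50
   51  51  51]
 [ 51  50  51  50  53  97  96  21  19  19  19  20  19  19  26  94  67  50
   49  49  49]
 [ 50  49  50  49  51  94  18  18  18  18  17  18  17  18  18  19  64  48
   49  48  49]
 [ 51  49  48  49  49  18  18  17  17  17  17  16  17  17  17  17  19  47
   47  47  47]
 [ 51  48  48  48  38  17  17  17  17  17  16  16  16  17  17  17  17  43
   46  46  47]
 [ 50  49  48  48  19  18  18  17  17  16  16  16  16  16
[... 400 characters left out ...]
4  84  75  28  28  28  27  27  26  26  25  26  25  25  24  77
   82  81  81]
 [ 85  86  86  84  85  35  31  30  30  29  30  29  28  29  28  27  44  84
   84  83  83]
 [ 86  88  84  86  86  84  41  33  33  32  33  32  31  30  31  47  85  83
   84  81  77]
 [191 188 189 191 189 190 190 165  39  35  35  35  34  51 179 188 189 186
  189  31  29]
 [191 191 189 192 191 190 192 191 188 190 188 190 191 192 191 190 191 190
  185  40  42]
 [193 190 189 191 191 189 193 191 192 193 192 193 191 193 190 190 189 190
  182  42  44]
 [192 191 190 188 193 194 193 192 193 191 193 193 190 190 191 190 191 188
  181  46  45]
 [192 192 192 192 193 189 189 193 192 193 191 189 190 190 192 191 189 191
  161  47  67]]
```

Run:
```python
from h import *
p=ctrl.read_camera("wrist")
u,v=px(p,[.5785,-.0258,.098]).astype(int); im=p["color"].max(2); m=np.zeros(im.shape,np.uint8); m[v-60:v+60,u-50:u+52]=(im<38)[v-60:v+60,u-50:u+52]
c,_=cv2.findContours(m,cv2.RETR_EXTERNAL,cv2.CHAIN_APPROX_NONE); c=max(c,key=cv2.contourArea); e=cv2.fitEllipse(cv2.convexHull(c)); w=plane(p,[e[0]],.097); print(e,cv2.boundingRect(c),w)
print(2*e[1][0]*0.5*(-(np.array(p["extrinsics"])[:3,:3].T@np.array(p["extrinsics"])[:3,3])[2]-.097)/p["fx"]*-1)
go(w[0][0],w[0][1],.094,-11)
```

```text
((289.236083984375, 234.608154296875), (81.2215347290039, 84.20946502685547), 93.8964614868164) (247, 193, 85, 83) [[ 0.58005186 -0.02456255  0.097     ]]
-0.0533787155844207
27.05 pos [ 0.575  -0.025   0.1692] axes x [ 0.189  0.982 -0.   ] y [ 0.982 -0.189 -0.   ] z [-0.  0. -1.] q [-0.22   0.154  1.895 -0.     1.093 -0.029] F [-0.6  0.7 -0.9] T [ 0.02  0.04 -0.02] open 0.998 ff 0.0
turn [-0.01  0.    0.09] shift [ 1.4  4.9 75.2]
```

Request:
{"name": "send_rows", "arguments": {
  "rows": "0 0 0 1 5.5 0 1;0 0 0 1 5.5 40 1;0 0 0 1 5.5 70 1;0 0 0 1 5.5 77 1;0 0 0 1 5.5 77 0.5;0 0 0 1 5.5 77 -1;0 0 0 1 5.5 77 -1;0 0 0 1 5.5 77 -1",
  "grip_force": 80
}}

```text
time: 28.05
eef_pos: [0.5813, -0.0252, 0.0943]
tcp_rot: [0.771, 0.636, 0.0, 0.001]
contact_force: [-2.8, 0.3, 5.9]
opening: 0.68
finger_force: 86.1
```

```bash
python3 -c "
from h import *
st()"
```

```text
28.05 pos [ 0.5813 -0.0252  0.0943] axes x [ 0.19   0.982 -0.   ] y [ 0.982 -0.19   0.002] z [ 0.001 -0.    -1.   ] q [-0.218  0.265  1.918 -0.     0.956 -0.027] F [-2.8  0.3  5.9] T [ 0.08  0.68 -0.03] open 0.68 ff 86.1
```

Request:
{"name": "send_rows", "arguments": {
  "rows": "0 0 -5 0 0 -1 -1;0 0 -10 0 0 -2 -1;0 0 -16 0 0 -2 -1;0 0 -22 0 0 -2.5 -1;0 0 -28 0 0 -2.5 -1;0 0 -34 0 0 -3 -1;0 0 -40 0 0 -3 -1;0 0 -40 0 0 -3 -1"
}}

```text
time: 29.05
eef_pos: [0.5793, -0.0247, 0.0954]
tcp_rot: [0.507, 0.862, -0.001, -0.002]
contact_force: [-4.5, 2.0, 1.6]
opening: 0.685
finger_force: 86.1
```

Run:
```python
from h import *
st()
p=ctrl.read_camera("top"); print([look(p,n) for n in("ink_jar","vise_jaw","vise_knob")])
```

```text
29.05 pos [ 0.5793 -0.0247  0.0954] axes x [-0.487  0.874  0.002] y [ 0.874  0.487 -0.003] z [-0.003  0.001 -1.   ] q [-0.218  0.262  1.92  -0.     0.963 -0.726] F [-4.5  2.   1.6] T [0.09 0.68 0.08] open 0.685 ff 86.1
[[], [], []]
```

Request:
{"name": "send_rows", "arguments": {
  "rows": "0 0 -6 0 0 -0.5 -1;0 0 -12 0 0 -1 -1;0 0 -18 0 0 -1 -1;0 0 -24 0 0 -1.5 -1;0 0 -30 0 0 -2 -1;0 0 -34 0 0 -2 -1;0 0 -34 0 0 -2 -1"
}}

```text
time: 30.12
eef_pos: [0.5767, -0.0263, 0.0963]
tcp_rot: [0.232, 0.973, -0.002, -0.005]
contact_force: [-10.5, -4.5, 2.9]
opening: 0.688
finger_force: 86.3
```

Run:
```python
from h import *
st()
p=ctrl.read_camera("wrist"); print([look(p,n) for n in("ink_jar","jar_lid","vise_knob")])
```

```text
30.125 pos [ 0.5767 -0.0263  0.0963] axes x [-0.892  0.452  0.009] y [ 0.452  0.892 -0.007] z [-0.011 -0.002 -1.   ] q [-0.219  0.259  1.922 -0.005  0.971 -1.318] F [-10.5  -4.5   2.9] T [-0.82  1.75 -0.06] open 0.688 ff 86.3
[[(0.9, [0.552, -0.0155, 0.0672], [277.0, 222.0])], [(0.87, [0.5754, -0.0231, 0.0956], [284.0, 289.0])], [(0.69, [0.5148, -0.0089, 0.0345], [260.0, 148.0])]]
```

Request:
{"name": "send_rows", "arguments": {
  "rows": "0 0 -4 1.5 -1.5 -0.5 -1;0 0 -8 3 -3 -0.5 -1;0 0 -8 3 -3 -1 -1;0 0 -8 3 -3 -1 -1"
}}

```text
time: 30.82
eef_pos: [0.5759, -0.0269, 0.098]
tcp_rot: [0.165, 0.986, -0.001, -0.001]
contact_force: [-3.1, -3.5, -1.5]
opening: 0.676
finger_force: 85.7
```

Run:
```python
from h import *
st()
```

```text
30.825 pos [ 0.5759 -0.0269  0.098 ] axes x [-0.946  0.325  0.001] y [ 0.325  0.946 -0.002] z [-0.002 -0.001 -1.   ] q [-0.222  0.251  1.928 -0.002  0.964 -1.461] F [-3.1 -3.5 -1.5] T [-0.62  0.55 -0.06] open 0.676 ff 85.7
```

Request:
{"name": "send_rows", "arguments": {
  "rows": "0 0 0 0 0 -3 -1;0 0 0 0 0 -8 -1;0 0 0 0 0 -14 -1;0 0 0 0 0 -20 -1;0 0 0 0 0 -24 -1;0 0 0 0 0 -24 -1;0 0 0 0 0 -24 -1"
}}

```text
time: 31.7
eef_pos: [0.5766, -0.0263, 0.1224]
tcp_rot: [0.165, 0.986, 0.0, 0.0]
contact_force: [0.0, 0.4, -0.3]
opening: 0.68
finger_force: 86.1
```

Run:
```python
from h import *
s,r=st()
print("lid centre",s["eef_pos"]+r.apply([-.0038,-.0009,0]))
p=ctrl.read_camera("wrist"); print([look(p,n) for n in("ink_jar","jar_lid","vise_knob")])
np.savez("w8.npz",**{k:p[k] for k in p if k in("extrinsics","fx","fy","cx","cy","D","color")})
q=ctrl.read_camera("scene"); print([look(q,n) for n in("ink_jar","jar_lid")])
cv2.imwrite("pics/w8.png",p["color"][:,:,::-1])
u,v=px(p,[.58,-.028,.118]).astype(int);print(u,v)
for k in range(v-84,v+60,6): print(k," ".join("%3d,%3d,%3d"%tuple(x) for x in p["color"][k,u-72:u+73:12]))
```

```text
31.7 pos [ 0.5766 -0.0263  0.1224] axes x [-0.946  0.325 -0.   ] y [0.325 0.946 0.   ] z [ 0.  0. -1.] q [-0.221  0.217  1.918  0.     1.007 -1.462] F [ 0.   0.4 -0.3] T [-0.07  0.03  0.  ] open 0.68 ff 86.1
lid centre [ 0.57993848 -0.02838275  0.12237714]
[[(0.75, [0.5557, -0.0177, 0.0699], [282.0, 215.0])], [(0.62, [0.5764, -0.0207, 0.1214], [290.0, 290.0])], [(0.94, [0.516, -0.0101, 0.0335], [274.0, 144.0])]]
[[(0.91, [0.6037, -0.0436, 0.0646], [266.0, 226.0])], [(0.86, [0.5917, -0.0331, 0.1214], [268.0, 203.0]), (0.85, [0.3762, 0.2472, 0.0235], [338.0, 147.0])]]
278 296
212  88, 89, 89  83, 84, 85  48, 49, 48  72, 40, 18  83, 44, 16  91, 47, 13  97, 50, 14 100, 51, 16 100, 54, 21  86, 51, 28 102,109,113 183,185,187 195,197,199
218  85, 86, 87  83, 84, 85  83, 51, 30  99, 51, 16  98, 50, 13 113, 56, 12 131, 72, 23 107, 53, 14  99, 53, 21  88, 51, 27 102,110,113 185,188,189 191,194,196
224  83, 84, 85  84, 85, 86  78, 46, 25  98, 51, 16 108, 52,  9 133, 72, 22 119, 65, 20 121, 64, 20 100, 50, 17  91, 52, 28 171,172,174 193,195,197 193,196,197
230  87, 88, 89  84, 85, 85  72, 54, 42
[... 2620 characters left out ...]
  11, 11, 10  12, 11, 12  11, 11, 12 183,185,187  16, 16, 17
332  17, 17, 18 176,180,180  58, 59, 60  12, 11, 13  10, 11, 12  10, 10, 11   9,  9, 10  10,  9, 11   9,  9, 10  11, 10, 11  11, 11, 12 172,175,177  14, 15, 16
338  17, 17, 18 185,188,189  77, 78, 79  12, 12, 13  10, 11, 11  10, 10, 11   9,  8, 10   9,  9, 10  10, 10, 11   9,  8,  9  57, 58, 59  28, 38, 48  27, 28, 28
344  16, 17, 18 184,186,188  78, 79, 80  74, 76, 76  11, 11, 12  10,  9, 11   9,  9, 10   9,  9, 10   9,  9, 10  12, 12, 13  75, 76, 78  26, 41, 53  13, 15, 16
350  16, 17, 18 166,168,169  77, 79, 79  76, 77, 78  71, 73, 74  11, 12, 13  10,  9, 10  10, 10, 10  26, 26, 27  73, 73, 74  52, 56, 59  23, 36, 45  14, 15, 16
```

Request:
{"name": "send_rows", "arguments": {
  "rows": "0 0 0 0.4 -0.7 0 -1;0 0 0 0.4 -0.7 0 -1;0 0 0 0.4 -0.7 0 -1"
}}

```text
time: 32.42
eef_pos: [0.5759, -0.027, 0.1223]
tcp_rot: [0.165, 0.986, -0.0, 0.0]
contact_force: [-0.4, -0.4, -1.0]
opening: 0.684
finger_force: 86.1
```

Run:
```python
from h import *
st(); p=ctrl.read_camera("top"); print([look(p,n) for n in("stamp","cream_pot","ink_pad","glue","tape_roll")])
print(ctrl.sign_off())
```

```text
32.425 pos [ 0.5759 -0.027   0.1223] axes x [-0.946  0.325 -0.   ] y [ 0.325  0.946 -0.   ] z [ 0. -0. -1.] q [-0.223  0.216  1.919 -0.     1.007 -1.463] F [-0.4 -0.4 -1. ] T [ 0.01  0.01 -0.01] open 0.684 ff 86.1
[[(0.55, [0.6283, -0.1448, 0.0141], [340.0, 175.0])], [(0.7, [0.538, -0.2058, 0.044], [372.0, 214.0])], [(0.76, [0.7537, -0.1348, 0.0221], [335.0, 118.0])], [(0.59, [0.7478, 0.1477, 0.0149], [206.0, 121.0])], [(0.58, [0.3798, -0.0907, 0.0286], [317.0, 292.0])]]
the job is handed in; nothing more can be done
None
```

The job is handed in at 32 s: the stamp stands upright on the counter, the jar is clamped in the vise, and the unscrewed lid is held level about 6 mm above the jar's sealing ring; in the last top view the tape roll read about 18 mm off its start, which may just be the arm covering part of it, and I did not check it.

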